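# Make up two guest laundry kits

## Task

Make up the two guest laundry kits from the stock tray: the heavy-stain kit in the blue tray gets the blue detergent, the orange stain remover and the scrubbing brush; the delicates kit in the grey tray gets the green delicates wash and the lavender softener. Stand each bottle upright in a square bay of its own and the brush bristles down in the long bay, set down rather than dropped. Leave the bleach and the carton where they are.

Things in the scene. Friction and masses are not known exactly. Their poses are not given: they have to be found in the camera images.
- blue_tray: Blue open plastic kit tray, fixed, 157 (x) by 163 mm (y) with a lug 13 mm out at each y end, rim 18 mm high, inner floor 4 mm above the table. Two square bottle bays, centres x +39.5, y +39.5 and -39.5 mm, each 68 (x) by 74 mm (y) inside; one long bay, centre x -36.5, y 0, 74 (x) by 153 mm (y) inside; partitions 16 mm high. Origin: centre of the underside, z up.
- grey_tray: Grey open plastic kit tray, fixed, 157 (x) by 163 mm (y) with a lug 13 mm out at each y end, rim 18 mm high, inner floor 4 mm above the table. Two square bottle bays, centres x +39.5, y +39.5 and -39.5 mm, each 68 (x) by 74 mm (y) inside; one long bay, centre x -36.5, y 0, 74 (x) by 153 mm (y) inside; partitions 16 mm high. Origin: centre of the underside, z up.
- stock_tray: The stock tray: shallow brown wooden tray, fixed, 190 mm along x, 270 mm along y, rim 14 mm high, inner floor 6 mm above the table. It holds all five goods at the start, the four bottles in any order of places, about 90 mm apart. Origin: centre of the underside, z up.
- detergent_mid (a point): Detergent: blue bottle with a blue cap and a white paper label, loose; round, 46 mm across, 92 mm tall over all, its straight body its lower 60 percent. This point: on its axis, half-way up (46 mm above its foot); z along the axis towards the cap. It starts upright in the stock tray.
- delicates_mid (a point): Delicates wash: green bottle with a green cap and a white paper label, loose; round, 44 mm across, 94 mm tall over all, its straight body its lower 60 percent. This point: on its axis, half-way up (47 mm above its foot); z along the axis towards the cap. It starts upright in the stock tray.
- softener_mid (a point): Fabric softener: lavender bottle with a dark violet cap and a white paper label, loose; round, 46 mm across, 88 mm tall over all, its straight body its lower 60 percent. This point: on its axis, half-way up (44 mm above its foot); z along the axis towards the cap. It starts upright in the stock tray.
- stain_remover_mid (a point): Stain remover: small orange bottle with a black cap and a white paper label, loose; round, 42 mm across, 82 mm tall over all, its straight body its lower 60 percent. This point: on its axis, half-way up (41 mm above its foot); z along the axis towards the cap. It starts upright in the stock tray.
- brush_mid (a point): Yellow scrubbing brush, white bristles, loose; 52 (x) by 115 (y) by 74 mm tall, with an arched bar handle along y: bar 24 mm wide (x), 100 mm long, 18 mm thick, at the very top, its middle 28 mm above this point, open beneath (the block's top is 4 mm below this point). This point: the centre, half-way up; z up when the bristles are down, as it starts, in the stock tray.
- bleach_mid (a point): Bleach: big white bottle with a red cap, no label, loose, 64 mm across, 160 mm tall; this point is half-way up its axis. It stands on the table beyond the trays; not part of any kit.
- carton_mid (a point): Cardboard carton with a yellow band, loose, 60 mm (x) by 115 mm (y) by 90 mm tall; this point is its centre. It stands on the table beyond the trays; not part of any kit.

How it is judged (in metres and radians):
At the end, for the whole second after the job is handed in: Detergent, stain remover and brush in the blue tray, delicates wash and softener in the grey. Bottles upright (0.1 rad) on a square bay's floor (4 mm), within 16 mm (x), 18 mm (y) of its centre; brush bristles down in the long bay within 16 mm (x), 22 mm (y). All released, under 0.02 m/s (x of detergent_mid in the frame of blue_tray between 0.0235 and 0.0555 m and z of detergent_mid in the frame of blue_tray between 0.046 and 0.054 m and (y of detergent_mid in the frame of blue_tray between 0.0215 and 0.0575 m or y of detergent_mid in the frame of blue_tray between -0.0575 and -0.0215 m) and angle between each of detergent_mid, stain_remover_mid, delicates_mid, softener_mid, brush_mid's own z axis and vertical below 0.1 rad and x of stain_remover_mid in the frame of blue_tray between 0.0235 and 0.0555 m and z of stain_remover_mid in the frame of blue_tray between 0.041 and 0.049 m and (y of stain_remover_mid in the frame of blue_tray between 0.0215 and 0.0575 m or y of stain_remover_mid in the frame of blue_tray between -0.0575 and -0.0215 m) and x of delicates_mid in the frame of grey_tray between 0.0235 and 0.0555 m and z of delicates_mid in the frame of grey_tray between 0.047 and 0.055 m and (y of delicates_mid in the frame of grey_tray between 0.0215 and 0.0575 m or y of delicates_mid in the frame of grey_tray between -0.0575 and -0.0215 m) and x of softener_mid in the frame of grey_tray between 0.0235 and 0.0555 m and z of softener_mid in the frame of grey_tray between 0.044 and 0.052 m and (y of softener_mid in the frame of grey_tray between 0.0215 and 0.0575 m or y of softener_mid in the frame of grey_tray between -0.0575 and -0.0215 m) and x of brush_mid in the frame of blue_tray between -0.0525 and -0.0205 m and y of brush_mid in the frame of blue_tray between -0.022 and 0.022 m and z of brush_mid in the frame of blue_tray between 0.037 and 0.045 m and linear speed of each of detergent, stain_remover, delicates, softener, brush below 0.02 m/s); the robot touches nothing.
It fails at once if one of the five goods is dropped or thrown: out of the fingers and faster than 0.7 m/s (a fall of over 25 mm) ((linear speed of detergent above 0.7 m/s and contact force between the fingers and detergent below 0.05 N) or (linear speed of stain_remover above 0.7 m/s and contact force between the fingers and stain_remover below 0.05 N) or (linear speed of delicates above 0.7 m/s and contact force between the fingers and delicates below 0.05 N) or (linear speed of softener above 0.7 m/s and contact force between the fingers and softener below 0.05 N) or (linear speed of brush above 0.7 m/s and contact force between the fingers and brush below 0.05 N)).
It fails at once if the bleach bottle is shifted by more than 20 mm or knocked over (distance of bleach_mid from where it was at the start of the episode above 0.02 m or angle between bleach_mid's own z axis and vertical above 0.3 rad).
It fails at once if the carton is shifted by more than 20 mm or knocked over (distance of carton_mid from where it was at the start of the episode above 0.02 m or angle between carton_mid's own z axis and vertical above 0.3 rad).
It also fails if it takes over 120 s, if anything falls off the work surface, if the arm or the gripper's body presses on something with over 40 N, if the wrist force passes 120 N, or if a joint passes its speed limit or range.

## Robot

A 7-joint arm with a two-finger parallel gripper is mounted at the origin on the work surface. World frame = base frame: x ahead of the robot, y to its left, z up, the work surface at z = 0. Lengths are in m, angles in degrees, forces in N, time in s.
With the tool pointing down it reaches from about 0.4 to 0.875 m from the base axis. Payload 6.5 kg.
Tool frame: the origin (TCP) lies midway between the tips of the shut fingers; the grasp point (between the pads) lies 19 mm behind it; z points along the fingers, y is the line along which they close (so a half turn about z gives the same grasp; the last joint's range is limited). The gripper opens to 85 mm and grips with 20 to 120 N. Pads are 22 mm wide; open, the fingers measure 114 mm over their backs; the gripper's body (76 mm by 85 mm) begins 54 mm behind the grasp point. The pads swing forward as they close: fully open they stand 13 mm farther back than shut.
Start: joints at [-72.032, 30.733, -0.252, 88.115, 0.149, 61.152, -4.079], TCP at [0.241, 0.604, 0.231] pointing down, gripper open.
Joint ranges: [-154.64, 154.64], [-21.42, 123.67], [-72.66, 72.17], [13.99, 137.28], [-74.86, 254.86], [10.95, 109.41], [-158.01, 158.01]. Speed limits (degrees/s): [136.94, 136.94, 180, 180, 180, 180, 180].

## Interface

Orientations are given as a 3x3 rotation matrix whose columns are the frame's x, y, z axes.
In Python, from station import env gives the robot as it stands.
- The arm moves only by the tool carry_out, never from a script. Its argument "rows" is a list that holds one entry, the list of rows, each a list of 7 numbers: the shift along the tool's x, y, z in cm, then the turn, a rotation vector about the tool's x, y, z in degrees, then the finger opening in cm, from 0 to 8.54. In form: [[[dx, dy, dz, ax, ay, az, fingers], ...]]. A call has exactly 10 rows; each row is the pose to reach, as a shift and turn from the pose commanded when the call began, along the tool's axes at that moment; what a row does not reach only later rows make up. A row lasts 1/10 s, in which the tool goes at most 50 mm and 8.59 degrees, less where a joint would pass 70% of its speed; a pose out of reach is approached as far as the arm can. A call with a gripper value outside its range is refused whole. The fingers move at their own pace and stop on an object; the grip force is fixed at half the most. Time passes only in rows, so rows that repeat a pose let the fingers close, or fill a call up. It gives the time, the measured TCP pose, the force, the opening and the grip force at its end, in the units of the state.
- env.state(): the state, without advancing time (a new reading comes with each control period).
- env.camera(name): name is "scene" or "top" or "wrist"; returns the picture (420x560x3 uint8, red, green, blue); there is no depth.
- env.camera_params(name): a dict with "fx", "fy", "cx", "cy" (pixels), "world_to_cam" (4x4, takes a point from world to camera coordinates). Camera axes: x right, y down, z forward; pixel columns grow to the right and rows downward; lengths in m; the calibration is good to about 2 mm. A picture is of the moment at which its call begins: read the wrist's pose just before it. camera_params takes no time and is no camera call; for the wrist camera it gives the pose at the moment of the call.
- env.hand_in(): hands the job in; it is judged then, once.
The state is a dict: "clock": time; "joint_pos": joint angles; "qvel": joint speeds; "joint_efforts": joint torques, N m; "eef_pos": TCP position; "tool_rot": TCP orientation; "wrist_force": force on the tool from outside, world axes, zero at the start; "wrist_torque": the same for the moment, N m; "opening": finger opening in m; "gripper_force": force on a finger pad.
Only numpy, scipy, OpenCV 4.12 (cv2) and the standard library are available. Lean on these libraries where they do the work, as an engineer would, in place of code of your own. Each camera call takes 0.05 s, during which the arm holds its last target. There are 200 camera calls.

## Working session

There is one attempt and no reset: what is moved stays moved. The work goes in short steps, Python scripts to look and compute and a tool call to move; the robot and the scene stay as the last step left them, time stands still between calls to the robot, and variables do not carry over. Pictures are saved under pics/ and viewed, at most 14 in all, crops included, and the job is handed in when it is done.

Besides the shell and the picture viewer there is one more tool, called as name([rows], argument=value, ...), one row to a line, values as JSON. carry_out: Moves the arm, as the interface text tells. Its arguments: {"type":"object","properties":{"rows":{"type":"array","items":{"type":"array","items":{"type":"array","items":{"type":"number"}}}}},"required":["rows"]}

```bash
mkdir -p pics; ls
python3 - <<'E'
from station import env
import cv2,numpy as np
s=env.state();print(s['clock'],s['eef_pos'],s['tool_rot'],s['opening'])
for n in('top','scene'):
    im=env.camera(n);cv2.imwrite(f'pics/{n}0.png',im[:,:,::-1]);p=env.camera_params(n);print(n,p['fx'],p['cx'],p['cy'],np.round(p['world_to_cam'],3).tolist())
E
```

```text
pics
0.0 [0.24075806 0.60309569 0.23039502] [[-9.28760486e-01  3.70680031e-01 -5.24370224e-04]
 [ 3.70680378e-01  9.28758995e-01 -1.66943390e-03]
 [-1.31812249e-04 -1.74487800e-03 -9.99998469e-01]] 0.08516765456511562
top 458.2719879877794 291.68784697668457 214.62891941496693 [[0.017, -1.0, -0.009, -0.005], [-0.986, -0.015, -0.163, 0.573], [0.163, 0.012, -0.987, 1.151], [0.0, 0.0, 0.0, 1.0]]
scene 471.6025704471073 283.21568020015064 208.2310294757985 [[0.54, 0.842, 0.011, -0.322], [0.576, -0.36, -0.734, -0.278], [-0.614, 0.403, -0.679, 1.549], [0.0, 0.0, 0.0, 1.0]]
```

View pics/top0.png

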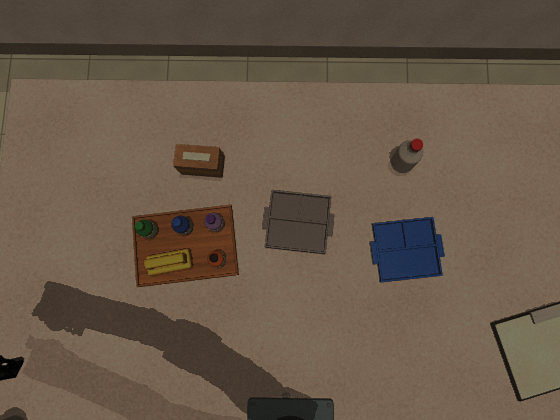

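View pics/scene0.png

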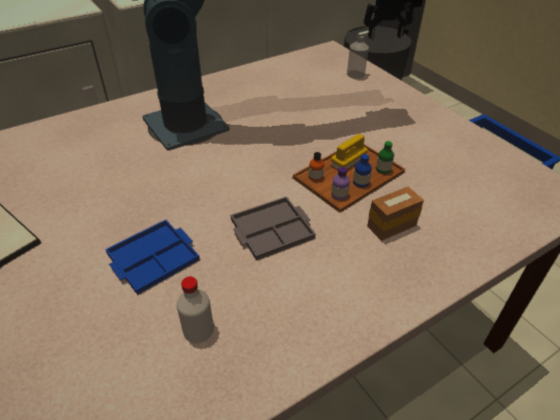

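Top view: stock tray at left (green 147,228; blue 181,226; violet 214,222; orange 216,259; brush 167,262). The grey tray is at (298,222) and the blue tray at (407,250). In both trays the long bay is at the image bottom, so tray x points roughly along world +x. The scene view agrees.

```bash
cat > h.py <<'E'
import numpy as np,cv2
from scipy.spatial.transform import Rotation as R
def ray(p,uv,z):
    T=np.array(p['world_to_cam']);Rm=T[:3,:3];c=-Rm.T@T[:3,3]
    d=Rm.T@np.array([(uv[0]-p['cx'])/p['fx'],(uv[1]-p['cy'])/p['fy'],1]);return c+d*(z-c[2])/d[2]
def proj(p,X):
    c=np.array(p['world_to_cam'])@np.append(X,1);return c[0]/c[2]*p['fx']+p['cx'],c[1]/c[2]*p['fy']+p['cy']
def go(s,pos,yaw=None):
    """shift in cm (tool axes) and turn (deg) to reach pos tool down with tool y at world angle yaw (mod 180)"""
    M=np.array(s['tool_rot']);sh=M.T@(np.array(pos)-s['eef_pos'])*100
    rv=np.zeros(3)
    if yaw is not None:
        best=None
        for k in(0,180):
            a=np.radians(yaw+k);y=np.array([np.cos(a),np.sin(a),0]);z=np.array([0,0,-1.]);W=np.c_[np.cross(y,z),y,z]
            r=R.from_matrix(M.T@W).as_rotvec(degrees=True)
            if best is None or np.linalg.norm(r)<np.linalg.norm(best):best=r
        rv=best
    return np.round(sh,2),np.round(rv,1)
E
python3 - <<'E'
from station import env
from h import *
p=env.camera_params('top');im=cv2.imread('pics/top0.png')
hsv=cv2.cvtColor(im,cv2.COLOR_BGR2HSV)
print('cam',ray(p,(280,210),0))
T=np.array(p['world_to_cam']);print(-T[:3,:3].T@T[:3,3])
# trays
def tray(m,box,name,z):
    x0,y0,x1,y1=box;k=np.zeros_like(m);k[y0:y1,x0:x1]=m[y0:y1,x0:x1]
    c=max(cv2.findContours(k,0,1)[0],key=cv2.contourArea)
    pts=np.array([ray(p,q[0],z)[:2] for q in c],np.float32)*1000
    print(name,cv2.minAreaRect(pts))
H,S,V=cv2.split(hsv)
tray(((H>105)&(H<130)&(S>120)).astype(np.uint8)*255,(355,200,460,300),'blue',.018)
tray(((S<75)&(V<105)).astype(np.uint8)*255,(255,180,342,265),'grey',.018)
tray(((H<16)&(S>110)).astype(np.uint8)*255,(120,195,250,295),'stock',.014)
a=cv2.resize(im[200:292,125:245],None,fx=6.6,fy=6.4,interpolation=cv2.INTER_CUBIC);cv2.imwrite('pics/a.png',np.clip(a*1.5,0,255))
b=cv2.resize(im[180:290,255:455],None,fx=4,fy=4,interpolation=cv2.INTER_CUBIC);cv2.imwrite('pics/b.png',np.clip(b*1.5,0,255))
E
```

```text
cam [0.59328011 0.03667092 0.        ]
[ 0.37797428 -0.00987702  1.22931662]
blue ((491.531494140625, -301.57525634765625), (155.17800903320312, 187.21676635742188), 7.221691131591797)
grey ((561.083984375, -12.524772644042969), (188.89024353027344, 157.80731201171875), 84.57779693603516)
stock ((492.64471435546875, 289.3445129394531), (190.9062042236328, 271.5517272949219), 7.857089996337891)[ WARN:0@0.070] global loadsave.cpp:1063 imwrite_ Unsupported depth image for selected encoder is fallbacked to CV_8U.
```

View pics/a.png

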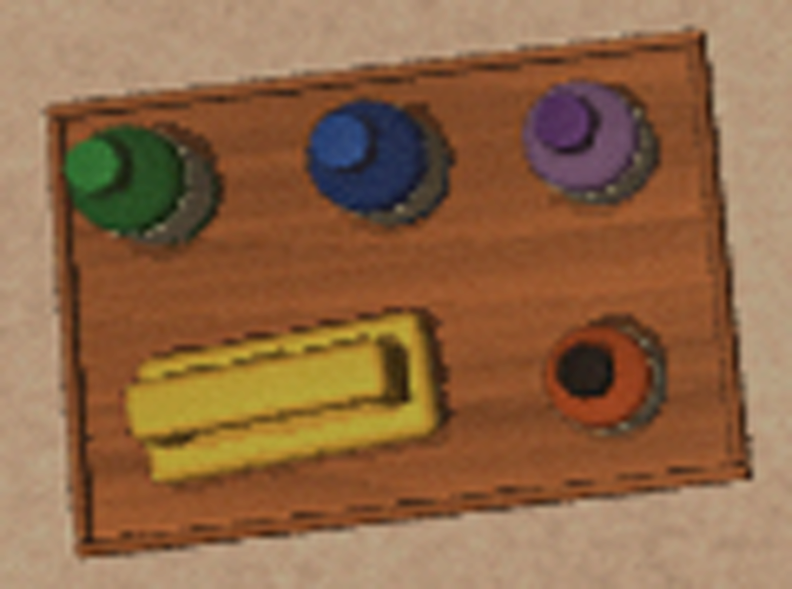

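View pics/b.png

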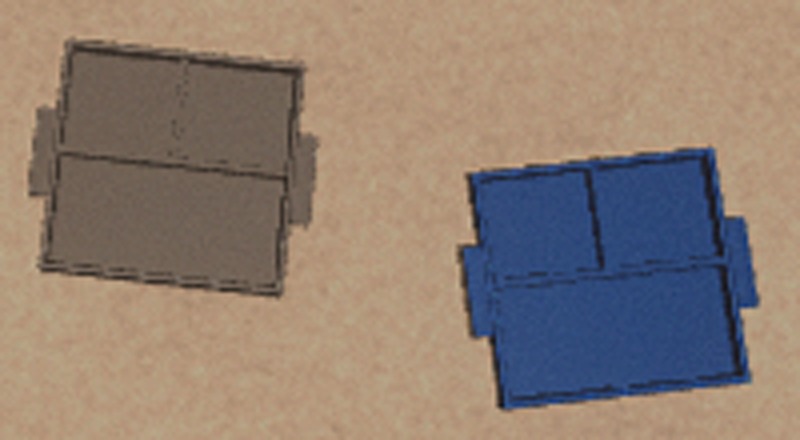

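Crops show cap centres at green (97,163), blue (344,140), violet (567,122) and orange (585,371). The brush bar centre is about (257,392), lying along tray y. Both kit trays are clean rectangles, with the square bays at +x.

```bash
cat > meas.py <<'E'
from station import env
from h import *
p=env.camera_params('top');f=lambda u,v:(125+(u+.5)/6.6-.5,200+(v+.5)/6.4-.5)
for n,u,v,z in[('green',97,163,.1),('blue',344,140,.098),('violet',567,122,.094),('orange',585,371,.088),('brush',257,392,.08),('brA',150,440,.08),('brB',385,400,.08)]:
    print(n,np.round(ray(p,f(u,v),z),4))
for n,c,a in[('blue',(.4915,-.3016),7.2),('grey',(.5611,-.0125),-5.4)]:
    a=np.radians(a);Rm=np.array([[np.cos(a),-np.sin(a)],[np.sin(a),np.cos(a)]])
    for b in[(.0395,.0395),(.0395,-.0395),(-.0365,0)]:print(n,b,np.round(Rm@b+c,4))
s=env.state();print(go(s,(.5,.33,.2),7.9))
E
python3 meas.py
```

```text
green [0.5323 0.3834 0.1   ]
blue [0.5431 0.2908 0.098 ]
violet [0.5521 0.2073 0.094 ]
orange [0.4552 0.1971 0.088 ]
brush [0.4455 0.323  0.08  ]
brA [0.4261 0.3624 0.08  ]
brB [0.4431 0.2741 0.08  ]
blue (0.0395, 0.0395) [ 0.5257 -0.2575]
blue (0.0395, -0.0395) [ 0.5356 -0.3358]
blue (-0.0365, 0) [ 0.4553 -0.3062]
grey (0.0395, 0.0395) [0.6041 0.0231]
grey (0.0395, -0.0395) [ 0.5967 -0.0555]
grey (-0.0365, 0) [ 0.5248 -0.0091]
(array([-34.2 , -15.76,   3.08]), array([-0.1,  0.1, 60.3]))
```

carry_out([
  [[-34.2,-15.8,-2,0,0,60.3,8.5],[-34.2,-15.8,-2,0,0,60.3,8.5],[-34.2,-15.8,-2,0,0,60.3,8.5],[-34.2,-15.8,-2,0,0,60.3,8.5],[-34.2,-15.8,-2,0,0,60.3,8.5],[-34.2,-15.8,-2,0,0,60.3,8.5],[-34.2,-15.8,-2,0,0,60.3,8.5],[-34.2,-15.8,-2,0,0,60.3,8.5],[-34.2,-15.8,-2,0,0,60.3,8.5],[-34.2,-15.8,-2,0,0,60.3,8.5]],
])

```text
clock: 1.1
eef_pos: [0.4999, 0.3299, 0.2509]
tool_rot: [[-0.137, 0.991, -0.001], [0.991, 0.137, -0.0], [-0.0, -0.001, -1.0]]
wrist_force: [-0.6, 0.6, -0.6]
opening: 0.085
gripper_force: 0.0
```

```bash
cat > look.py <<'E'
import sys
from station import env
from h import *
s=env.state();p=env.camera_params('wrist');im=env.camera('wrist')[:,:,::-1]
print(s['clock'],np.round(s['eef_pos'],4),np.round(s['tool_rot'],3).tolist(),np.round(s['joint_pos'],1))
cv2.imwrite(sys.argv[1],np.clip(im*1.3,0,255).astype(np.uint8))
for n,X in[('green',(.5323,.3834,.1)),('blue',(.5431,.2908,.098)),('violet',(.5521,.2073,.094)),('orange',(.4552,.1971,.088)),('brush',(.4455,.323,.08))]:print(n,np.round(proj(p,X)))
E
python3 look.py pics/w1.png
```

```text
1.1 [0.4999 0.3299 0.2509] [[-0.137, 0.991, -0.001], [0.991, 0.137, -0.0], [-0.0, -0.001, -1.0]] [-50.9  25.2  17.9  95.9  -8.7  60.3 -22.4]
green [323. 140.]
blue [316. 238.]
violet [310. 311.]
orange [218. 305.]
brush [220. 188.]
```

View pics/w1.png

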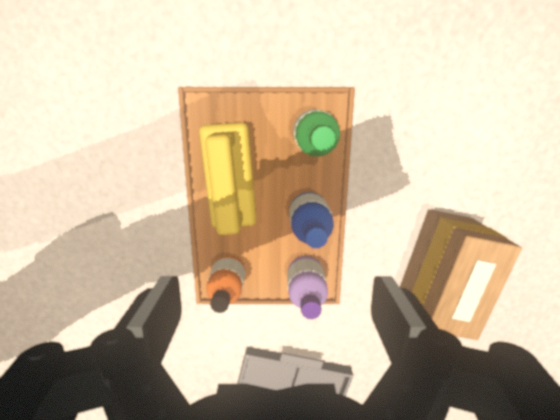

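Wrist view agrees with the projections: green (323,138), blue (317,238), violet (311,311), all within a couple of pixels, with orange about 4 px off. Picking the softener first.

carry_out([
  [[-5,1.4,0,0,0,0,7],[-10,2.8,0,0,0,0,7],[-12.9,3.5,0,0,0,0,7],[-12.9,3.5,3,0,0,0,7],[-12.9,3.5,7,0,0,0,7],[-12.9,3.5,11,0,0,0,7],[-12.9,3.5,15,0,0,0,7],[-12.9,3.5,18.5,0,0,0,7],[-12.9,3.5,21,0,0,0,7],[-12.9,3.5,22.5,0,0,0,7]],
])

```text
clock: 2.15
eef_pos: [0.5502, 0.2088, 0.0238]
tool_rot: [[-0.141, 0.99, -0.004], [0.99, 0.141, -0.0], [0.0, -0.004, -1.0]]
wrist_force: [-0.2, 1.0, 0.6]
opening: 0.0699
gripper_force: 0.0
```

carry_out([
  [[0,0,0,0,0,0,3.5],[0,0,0,0,0,0,3.5],[0,0,0,0,0,0,3.5],[0,0,0,0,0,0,3.5],[0,0,0,0,0,0,3.5],[0,0,0,0,0,0,3.5],[0,0,0,0,0,0,3.5],[0,0,0,0,0,0,3.5],[0,0,-1,0,0,0,3.5],[0,0,-2,0,0,0,3.5]],
])

```text
clock: 3.15
eef_pos: [0.5522, 0.207, 0.0467]
tool_rot: [[-0.138, 0.99, -0.001], [0.99, 0.138, -0.001], [-0.0, -0.001, -1.0]]
wrist_force: [-0.5, -0.4, -2.8]
opening: 0.0446
gripper_force: 61.6
```

carry_out([
  [[0,0,-4,0,0,0,3.5],[0,0,-8,0,0,0,3.5],[-2,0,-10,0,0,2,3.5],[-6,0.2,-10,0,0,4,3.5],[-10,0.3,-10,0,0,6,3.5],[-14,0.4,-10,0,0,8,3.5],[-18,0.5,-10,0,0,10,3.5],[-22,0.6,-10,0,0,12,3.5],[-25,0.7,-10,0,0,13,3.5],[-26.6,0.8,-10,0,0,13.3,3.5]],
])

```text
clock: 4.15
eef_pos: [0.5972, -0.059, 0.1471]
tool_rot: [[0.098, 0.995, 0.001], [0.995, -0.098, -0.002], [-0.002, 0.001, -1.0]]
wrist_force: [-0.2, 0.0, -2.9]
opening: 0.0443
gripper_force: 62.0
```

carry_out([
  [[0,0,0,0,0,0,3.5],[0,0,0,0,0,0,3.5],[0,0,0,0,0,0,3.5],[0,0,1,0,0,0,3.5],[0,0,2,0,0,0,3.5],[0,0,3,0,0,0,3.5],[0,0,4,0,0,0,3.5],[0,0,5,0,0,0,3.5],[0,0,5,0,0,0,3.5],[0,0,5,0,0,0,3.5]],
])

```text
clock: 5.15
eef_pos: [0.5971, -0.0553, 0.096]
tool_rot: [[0.094, 0.996, -0.0], [0.996, -0.094, -0.0], [-0.0, -0.0, -1.0]]
wrist_force: [-0.0, -0.2, -1.7]
opening: 0.0446
gripper_force: 62.0
```

Run:
```python
from station import env
from h import *
s=env.state();print(go(s,(.5967,-.0555,.026),-5.4))
for n in('wrist','top'):
    im=env.camera(n)[:,:,::-1]
    if n=='wrist':a=im
    else:b=im[170:275,240:345]
cv2.imwrite('pics/g1.png',np.clip(np.hstack([cv2.resize(a,(440,330)),cv2.resize(b,(330,330),interpolation=2)])*1.3,0,255))
```

```text
(array([-0.03, -0.03,  7.  ]), array([-0.,  0.,  0.]))[ WARN:0@1.123] global loadsave.cpp:1063 imwrite_ Unsupported depth image for selected encoder is fallbacked to CV_8U.
```

View pics/g1.png

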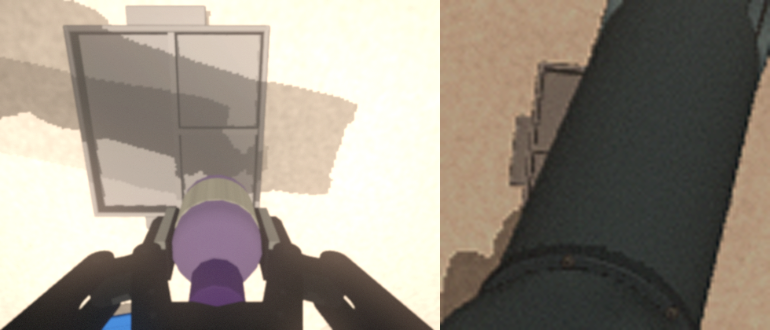

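The wrist view shows the softener held upright over the -y square bay; the partition crossing is at (180,127) in the crop. Lowering.

carry_out([
  [[0,0,1,0,0,0,3.5],[0,0,2.5,0,0,0,3.5],[0,0,4,0,0,0,3.5],[0,0,5.2,0,0,0,3.5],[0,0,6,0,0,0,3.5],[0,0,6.5,0,0,0,3.5],[0,0,6.8,0,0,0,3.5],[0,0,7,0,0,0,3.5],[0,0,7,0,0,0,3.5],[0,0,7,0,0,0,3.5]],
])

```text
clock: 6.25
eef_pos: [0.5975, -0.0551, 0.0267]
tool_rot: [[0.093, 0.996, 0.001], [0.996, -0.093, -0.0], [0.0, 0.001, -1.0]]
wrist_force: [0.5, -0.3, -2.3]
opening: 0.0442
gripper_force: 62.0
```

carry_out([
  [[0,0,0.1,0,0,0,3.5],[0,0,0.2,0,0,0,3.5],[0,0,0.2,0,0,0,3.5],[0,0,0.2,0,0,0,5],[0,0,0.2,0,0,0,6.8],[0,0,0.2,0,0,0,6.8],[0,0,0.2,0,0,0,6.8],[0,0,-1,0,0,0,6.8],[0,0,-4,0,0,0,6.8],[0,0,-8,0,0,0,6.8]],
])

```text
clock: 7.25
eef_pos: [0.5959, -0.055, 0.1065]
tool_rot: [[0.093, 0.996, -0.003], [0.996, -0.093, -0.0], [-0.0, -0.003, -1.0]]
wrist_force: [1.0, -0.1, 0.6]
opening: 0.0679
gripper_force: 0.0
```

Run:
```python
from station import env
from h import *
s=env.state();print(s['eef_pos'],go(s,(.5323,.3834,.18),7.9))
im=env.camera('wrist')[:,:,::-1]
cv2.imwrite('pics/g2.png',im)
```

```text
[ 0.59585913 -0.05503498  0.10649832] (array([ 43.05, -10.45,  -7.33]), array([ -0.2,  -0. , -13.3]))
```

View pics/g2.png

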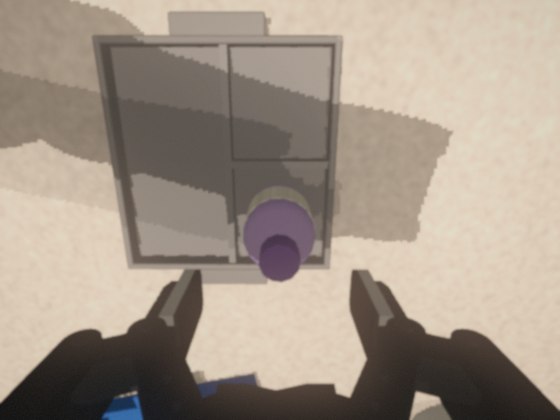

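The softener stands upright, centred in its bay (cap at 280,258). Next the delicates wash.

carry_out([
  [[0,0,-5,0,0,0,7],[4,-1,-7.3,0,0,-1,7],[9,-2.2,-7.3,0,0,-3,7],[14,-3.4,-7.3,0,0,-5,7],[18.8,-4.6,-7.3,0,0,-7,7],[23.6,-5.7,-7.3,0,0,-9,7],[28.4,-6.9,-7.3,0,0,-11,7],[33.2,-8.1,-7.3,0,0,-13,7],[38,-9.2,-7.3,0,0,-13.3,7],[42.8,-10.4,-7.3,0,0,-13.3,7]],
])

```text
clock: 8.3
eef_pos: [0.5333, 0.3827, 0.1803]
tool_rot: [[-0.138, 0.99, 0.001], [0.99, 0.138, 0.001], [0.0, 0.001, -1.0]]
wrist_force: [1.4, 0.9, -0.3]
opening: 0.0701
gripper_force: 0.0
```

carry_out([
  [[0,0,0,0,0,0,7],[0,0,0,0,0,0,7],[0,0,0,0,0,0,7],[0,0,1,0,0,0,7],[0,0,3,0,0,0,7],[0,0,5,0,0,0,7],[0,0,6,0,0,0,7],[0,0,6,0,0,0,7],[0,0,6,0,0,0,7],[0,0,6,0,0,0,7]],
])

```text
clock: 9.3
eef_pos: [0.5344, 0.3809, 0.1204]
tool_rot: [[-0.138, 0.99, 0.002], [0.99, 0.138, 0.001], [0.001, 0.002, -1.0]]
wrist_force: [-0.1, 0.3, 1.0]
opening: 0.0701
gripper_force: 0.0
```

Run:
```python
from station import env
from h import *
s=env.state();print(s['eef_pos'],go(s,(.5323,.3834,.031),7.9))
cv2.imwrite('pics/g3.png',env.camera('wrist')[:,:,::-1])
```

```text
[0.53443591 0.38091832 0.12039958] (array([ 0.27, -0.19,  8.94]), array([ 0.1, -0. ,  0. ]))
```

View pics/g3.png

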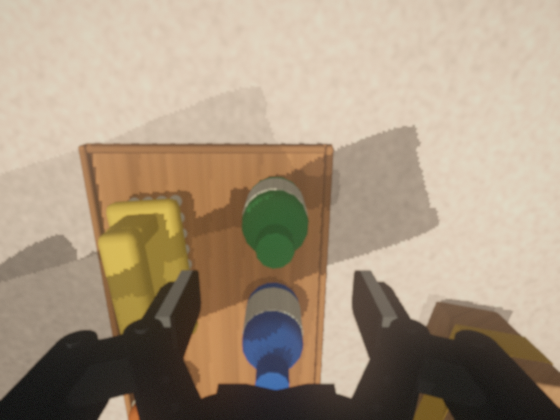

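Green cap at (275,249), centred between the fingers. Descending and gripping.

carry_out([
  [[0.2,-0.2,1,0,0,0,7],[0.2,-0.2,3,0,0,0,7],[0.2,-0.2,5,0,0,0,7],[0.2,-0.2,6.5,0,0,0,7],[0.2,-0.2,8,0,0,0,7],[0.2,-0.2,8.6,0,0,0,7],[0.2,-0.2,8.9,0,0,0,7],[0.2,-0.2,8.9,0,0,0,7],[0.2,-0.2,8.9,0,0,0,3.5],[0.2,-0.2,8.9,0,0,0,3.5]],
])

```text
clock: 10.35
eef_pos: [0.5322, 0.3829, 0.0313]
tool_rot: [[-0.138, 0.99, 0.002], [0.99, 0.138, 0.001], [0.001, 0.002, -1.0]]
wrist_force: [-5.7, -1.9, 27.1]
opening: 0.0427
gripper_force: 58.6
```

carry_out([
  [[0,0,0,0,0,0,3.5],[0,0,0,0,0,0,3.5],[0,0,0,0,0,0,3.5],[0,0,0,0,0,0,3.5],[0,0,0,0,0,0,3.5],[0,0,-1,0,0,0,3.5],[0,0,-4,0,0,0,3.5],[0,0,-8,0,0,0,3.5],[0,0,-12,0,0,0,3.5],[0,0,-14,0,0,0,3.5]],
])

```text
clock: 11.35
eef_pos: [0.5326, 0.3831, 0.1745]
tool_rot: [[-0.138, 0.99, 0.004], [0.99, 0.138, 0.003], [0.002, 0.004, -1.0]]
wrist_force: [0.9, 0.2, -1.9]
opening: 0.0425
gripper_force: 61.3
```

Run:
```python
from station import env
from h import *
s=env.state();print(s['eef_pos'],go(s,(.6041,.0231,.18),-5.4))
```

```text
[0.53261557 0.38308922 0.17445428] (array([-36.64,   2.12,  -0.63]), array([ 0.2, -0.2, 13.3]))
```

carry_out([
  [[-3,0.2,0,0,0,1,3.5],[-7.5,0.4,0,0,0,3,3.5],[-12,0.7,0,0,0,5,3.5],[-16.5,0.9,0,0,0,7,3.5],[-21,1.2,0,0,0,9,3.5],[-25.5,1.5,0,0,0,11,3.5],[-30,1.7,0,0,0,12,3.5],[-33.5,1.9,0,0,0,13.3,3.5],[-36,2.1,0,0,0,13.3,3.5],[-36.6,2.1,0,0,0,13.3,3.5]],
])

```text
clock: 12.35
eef_pos: [0.6028, 0.0183, 0.1708]
tool_rot: [[0.099, 0.995, 0.0], [0.995, -0.099, -0.002], [-0.002, 0.001, -1.0]]
wrist_force: [0.3, 0.1, -2.3]
opening: 0.0423
gripper_force: 61.2
```

carry_out([
  [[0,0,0,0,0,0,3.5],[0,0,0,0,0,0,3.5],[0,0,0,0,0,0,3.5],[0,0,1,0,0,0,3.5],[0,0,3,0,0,0,3.5],[0,0,5,0,0,0,3.5],[0,0,7,0,0,0,3.5],[0,0,7,0,0,0,3.5],[0,0,7,0,0,0,3.5],[0,0,7,0,0,0,3.5]],
])

```text
clock: 13.35
eef_pos: [0.6035, 0.0231, 0.1012]
tool_rot: [[0.093, 0.996, 0.002], [0.996, -0.093, 0.0], [0.0, 0.002, -1.0]]
wrist_force: [0.0, 0.9, -0.8]
opening: 0.0421
gripper_force: 61.3
```

Run:
```python
from station import env
from h import *
s=env.state();print(s['eef_pos'],go(s,(.6041,.0231,.0295),-5.4))
```

```text
[0.60348949 0.02305181 0.10122283] (array([0.01, 0.05, 7.17]), array([ 0.1, -0. ,  0.1]))
```

carry_out([
  [[0,0,1,0,0,0,3.5],[0,0,2.5,0,0,0,3.5],[0,0,4,0,0,0,3.5],[0,0,5.2,0,0,0,3.5],[0,0,6,0,0,0,3.5],[0,0,6.6,0,0,0,3.5],[0,0,6.9,0,0,0,3.5],[0,0,7.1,0,0,0,3.5],[0,0,7.1,0,0,0,3.5],[0,0,7.1,0,0,0,3.5]],
])

```text
clock: 14.35
eef_pos: [0.6031, 0.0228, 0.0297]
tool_rot: [[0.093, 0.996, 0.001], [0.996, -0.093, 0.0], [0.0, 0.001, -1.0]]
wrist_force: [0.3, -0.6, -1.6]
opening: 0.0425
gripper_force: 61.3
```

carry_out([
  [[0,0,0.1,0,0,0,3.5],[0,0,0.2,0,0,0,3.5],[0,0,0.2,0,0,0,3.5],[0,0,0.2,0,0,0,5],[0,0,0.2,0,0,0,6.8],[0,0,0.2,0,0,0,6.8],[0,0,0.2,0,0,0,6.8],[0,0,-1,0,0,0,6.8],[0,0,-4,0,0,0,6.8],[0,0,-8,0,0,0,6.8]],
])

```text
clock: 15.35
eef_pos: [0.6014, 0.0227, 0.1094]
tool_rot: [[0.094, 0.996, -0.003], [0.996, -0.094, -0.001], [-0.001, -0.003, -1.0]]
wrist_force: [0.4, 0.6, 0.4]
opening: 0.0679
gripper_force: 0.0
```

Run:
```python
from station import env
from h import *
s=env.state();print(s['eef_pos'],go(s,(.5431,.2908,.18),7.9))
cv2.imwrite('pics/g4.png',env.camera('wrist')[:,:,::-1])
```

```text
[0.60138634 0.02273666 0.10941217] (array([26.14, -8.33, -7.05]), array([ -0.2,   0. , -13.3]))
```

View pics/g4.png

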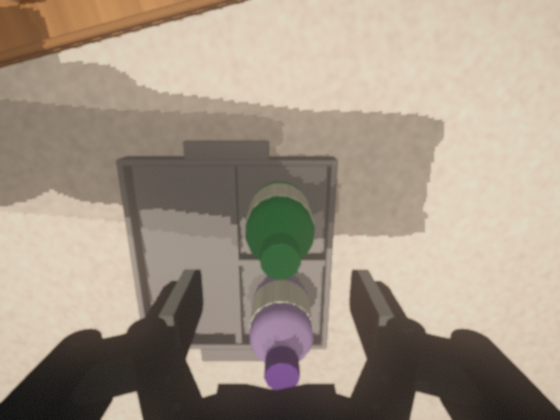

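Both delicates-kit bottles are upright in their bays (green cap at 281,260; violet cap at 282,372). Now the detergent.

carry_out([
  [[0,0,-5,0,0,0,7],[3,-1,-7,0,0,-2,7],[7,-2.3,-7,0,0,-4,7],[11.5,-3.7,-7,0,0,-7,7],[16,-5.1,-7,0,0,-9,7],[20.5,-6.5,-7,0,0,-11,7],[24.5,-7.8,-7,0,0,-13,7],[26.1,-8.3,-7,0,0,-13.3,7],[26.1,-8.3,-6,0,0,-13.3,7],[26.1,-8.3,-3,0,0,-13.3,7]],
])

```text
clock: 16.4
eef_pos: [0.5472, 0.29, 0.1414]
tool_rot: [[-0.137, 0.991, 0.006], [0.991, 0.137, 0.002], [0.001, 0.006, -1.0]]
wrist_force: [-1.0, -0.0, -1.0]
opening: 0.0701
gripper_force: 0.0
```

Run:
```python
from station import env
from h import *
s=env.state();print(s['eef_pos'],go(s,(.5431,.2908,.03),7.9))
```

```text
[0.54719362 0.2900057  0.14143848] (array([ 0.12, -0.46, 11.14]), array([ 0.3, -0.1, -0. ]))
```

carry_out([
  [[0.1,-0.2,1,0,0,0,7],[0.1,-0.2,3,0,0,0,7],[0.1,-0.2,5,0,0,0,7],[0.1,-0.2,7,0,0,0,7],[0.1,-0.2,9,0,0,0,7],[0.1,-0.2,10.3,0,0,0,7],[0.1,-0.2,10.9,0,0,0,7],[0.1,-0.2,10.9,0,0,0,7],[0.1,-0.2,10.9,0,0,0,7],[0.1,-0.2,10.9,0,0,0,7]],
])

```text
clock: 17.4
eef_pos: [0.5431, 0.2914, 0.0313]
tool_rot: [[-0.138, 0.99, 0.001], [0.99, 0.138, 0.001], [0.001, 0.002, -1.0]]
wrist_force: [-0.1, 0.2, -0.4]
opening: 0.0698
gripper_force: 0.0
```

carry_out([
  [[0,0,0,0,0,0,3.5],[0,0,0,0,0,0,3.5],[0,0,0,0,0,0,3.5],[0,0,0,0,0,0,3.5],[0,0,0,0,0,0,3.5],[0,0,-1,0,0,0,3.5],[0,0,-4,0,0,0,3.5],[0,0,-8,0,0,0,3.5],[0,0,-12,0,0,0,3.5],[0,0,-16,0,0,0,3.5]],
])

```text
clock: 18.4
eef_pos: [0.542, 0.2909, 0.1924]
tool_rot: [[-0.138, 0.99, -0.0], [0.99, 0.138, -0.0], [-0.0, -0.0, -1.0]]
wrist_force: [0.8, 0.2, -1.3]
opening: 0.0441
gripper_force: 61.5
```

Run:
```python
from station import env
from h import *
s=env.state();print(s['eef_pos'],go(s,(.5356,-.3358,.20),7.2))
```

```text
[0.54198483 0.29094388 0.19236424] (array([-61.99,  -9.28,  -0.76]), array([-0. ,  0. ,  0.7]))
```

carry_out([
  [[-2.5,-0.4,0,0,0,0,3.5],[-6.5,-1,0,0,0,0,3.5],[-11,-1.6,0,0,0,0,3.5],[-15.5,-2.3,0,0,0,0,3.5],[-20,-3,0,0,0,0,3.5],[-24.5,-3.7,0,0,0,0,3.5],[-29,-4.3,0,0,0,0,3.5],[-33.5,-5,0,0,0,0,3.5],[-37.5,-5.6,0,0,0,0,3.5],[-40,-6,0,0,0,0,3.5]],
])

```text
clock: 19.4
eef_pos: [0.5374, -0.1173, 0.1911]
tool_rot: [[-0.134, 0.991, 0.001], [0.991, 0.134, -0.001], [-0.001, 0.0, -1.0]]
wrist_force: [0.4, 0.6, -1.1]
opening: 0.044
gripper_force: 61.5
```

carry_out([
  [[-3,-0.4,0,0,0,0.7,3.5],[-7,-1,0,0,0,0.7,3.5],[-11,-1.6,0,0,0,0.7,3.5],[-15,-2.2,0,0,0,0.7,3.5],[-19,-2.8,0,0,0,0.7,3.5],[-22,-3.3,0,0,0,0.7,3.5],[-22,-3.3,0,0,0,0.7,3.5],[-22,-3.3,3,0,0,0.7,3.5],[-22,-3.3,6,0,0,0.7,3.5],[-22,-3.3,9,0,0,0.7,3.5]],
])

```text
clock: 20.4
eef_pos: [0.5362, -0.3346, 0.0998]
tool_rot: [[-0.127, 0.992, 0.001], [0.992, 0.127, 0.001], [0.001, 0.001, -1.0]]
wrist_force: [0.3, 0.5, -0.9]
opening: 0.0442
gripper_force: 61.5
```

```bash
cat > bt.py <<'E'
from station import env
from h import *
s=env.state();p=env.camera_params('wrist');im=env.camera('wrist')[:,:,::-1]
print(s['eef_pos'],go(s,(.5356,-.3358,.029),7.2))
cv2.imwrite('pics/b1.png',im)
for b in[(.0785,.0815),(-.0785,.0815),(0,0),(0,.0815)]:
    a=np.radians(7.2);Rm=np.array([[np.cos(a),-np.sin(a)],[np.sin(a),np.cos(a)]]);q=Rm@b+(.4915,-.3016);print(b,np.round(proj(p,(*q,.018))))
E
python3 bt.py
```

```text
[ 0.53624016 -0.33457859  0.0998285 ] (array([-0.12, -0.08,  7.08]), array([ 0. , -0. ,  0.1]))
(0.0785, 0.0815) [341.  32.]
(-0.0785, 0.0815) [79. 31.]
(0, 0) [218. 166.]
(0, 0.0815) [210.  32.]
```

View pics/b1.png

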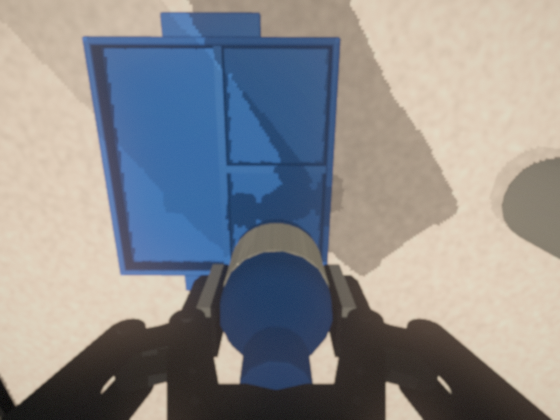

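Blue tray corners are at (339,38) and (86,39), about 6 px from the prediction, which means the tray lies roughly 3 mm farther to -y. Lowering with that small shift.

carry_out([
  [[-0.2,-0.1,1,0,0,0,3.5],[-0.3,-0.1,2.5,0,0,0,3.5],[-0.3,-0.1,4,0,0,0,3.5],[-0.3,-0.1,5.2,0,0,0,3.5],[-0.3,-0.1,6,0,0,0,3.5],[-0.3,-0.1,6.5,0,0,0,3.5],[-0.3,-0.1,6.8,0,0,0,3.5],[-0.3,-0.1,6.9,0,0,0,3.5],[-0.3,-0.1,6.9,0,0,0,3.5],[-0.3,-0.1,6.9,0,0,0,3.5]],
])

```text
clock: 21.45
eef_pos: [0.5356, -0.339, 0.0317]
tool_rot: [[-0.126, 0.992, 0.001], [0.992, 0.126, -0.0], [-0.0, 0.001, -1.0]]
wrist_force: [0.1, -0.5, -1.8]
opening: 0.0444
gripper_force: 61.7
```

carry_out([
  [[0,0,0.1,0,0,0,3.5],[0,0,0.2,0,0,0,3.5],[0,0,0.2,0,0,0,3.5],[0,0,0.2,0,0,0,5],[0,0,0.2,0,0,0,6.8],[0,0,0.2,0,0,0,6.8],[0,0,0.2,0,0,0,6.8],[0,0,-1,0,0,0,6.8],[0,0,-5,0,0,0,6.8],[0,0,-10,0,0,0,6.8]],
])

```text
clock: 22.45
eef_pos: [0.534, -0.338, 0.1314]
tool_rot: [[-0.126, 0.992, -0.003], [0.992, 0.126, 0.002], [0.002, -0.003, -1.0]]
wrist_force: [0.7, -0.2, 0.3]
opening: 0.0679
gripper_force: 0.0
```

Run:
```python
from station import env
from h import *
s=env.state();print(s['eef_pos'],go(s,(.4555,.196,.19),7.9))
```

```text
[ 0.53395799 -0.33798912  0.13142931] (array([53.97, -1.08, -5.74]), array([-0.2, -0.1, -0.7]))
```

carry_out([
  [[0,0,-4,0,0,0,7],[4,0,-5.7,0,0,-0.7,7],[9,-0.1,-5.7,0,0,-0.7,7],[14,-0.2,-5.7,0,0,-0.7,7],[19,-0.3,-5.7,0,0,-0.7,7],[24,-0.4,-5.7,0,0,-0.7,7],[29,-0.5,-5.7,0,0,-0.7,7],[34,-0.6,-5.7,0,0,-0.7,7],[39,-0.7,-5.7,0,0,-0.7,7],[43,-0.8,-5.7,0,0,-0.7,7]],
])

```text
clock: 23.45
eef_pos: [0.4726, 0.0897, 0.1893]
tool_rot: [[-0.14, 0.99, 0.001], [0.99, 0.14, 0.001], [0.001, 0.001, -1.0]]
wrist_force: [0.4, -0.1, 0.0]
opening: 0.0699
gripper_force: 0.0
```

carry_out([
  [[4,-0.1,0,0,0,0,7],[8,-0.2,0,0,0,0,7],[11.2,-0.2,0,0,0,0,7],[11.2,-0.2,0,0,0,0,7],[11.2,-0.2,2,0,0,0,7],[11.2,-0.2,5,0,0,0,7],[11.2,-0.2,8,0,0,0,7],[11.2,-0.2,8,0,0,0,7],[11.2,-0.2,8,0,0,0,7],[11.2,-0.2,8,0,0,0,7]],
])

```text
clock: 24.45
eef_pos: [0.4569, 0.1975, 0.11]
tool_rot: [[-0.138, 0.99, 0.002], [0.99, 0.138, 0.001], [0.001, 0.003, -1.0]]
wrist_force: [0.3, 0.1, -0.7]
opening: 0.0701
gripper_force: 0.0
```

Run:
```python
from station import env
from h import *
s=env.state();print(s['eef_pos'],go(s,(.4555,.198,.022),7.9))
cv2.imwrite('pics/o1.png',env.camera('wrist')[:,:,::-1])
```

```text
[0.45694752 0.19747215 0.10997941] (array([ 0.06, -0.16,  8.8 ]), array([ 0.1, -0. ,  0. ]))
```

View pics/o1.png

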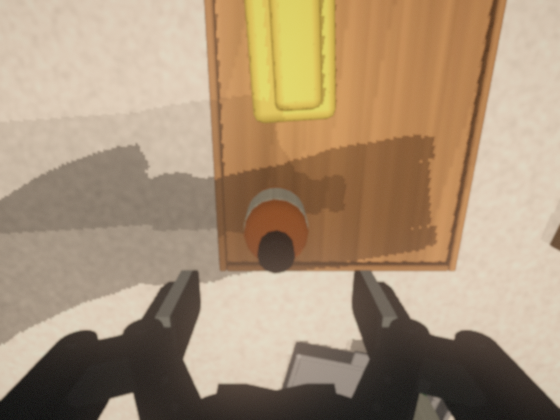

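Orange cap at (277,251), centred between the fingers. Grasping.

carry_out([
  [[0.1,-0.1,1,0,0,0,7],[0.1,-0.1,3,0,0,0,7],[0.1,-0.1,5,0,0,0,7],[0.1,-0.1,6.5,0,0,0,7],[0.1,-0.1,8,0,0,0,7],[0.1,-0.1,8.6,0,0,0,7],[0.1,-0.1,8.7,0,0,0,7],[0.1,-0.1,8.7,0,0,0,7],[0.1,-0.1,8.7,0,0,0,3.2],[0.1,-0.1,8.7,0,0,0,3.2]],
])

```text
clock: 25.5
eef_pos: [0.4553, 0.1985, 0.022]
tool_rot: [[-0.138, 0.99, 0.002], [0.99, 0.138, 0.001], [0.001, 0.002, -1.0]]
wrist_force: [1.8, 0.3, 2.2]
opening: 0.0418
gripper_force: 3.5
```

carry_out([
  [[0,0,0,0,0,0,3.2],[0,0,0,0,0,0,3.2],[0,0,0,0,0,0,3.2],[0,0,0,0,0,0,3.2],[0,0,0,0,0,0,3.2],[0,0,-1,0,0,0,3.2],[0,0,-4,0,0,0,3.2],[0,0,-8,0,0,0,3.2],[0,0,-12,0,0,0,3.2],[0,0,-16,0,0,0,3.2]],
])

```text
clock: 26.5
eef_pos: [0.454, 0.1979, 0.1834]
tool_rot: [[-0.138, 0.99, -0.0], [0.99, 0.138, -0.0], [-0.0, -0.0, -1.0]]
wrist_force: [0.6, 1.3, -2.3]
opening: 0.0402
gripper_force: 61.0
```

Run:
```python
from station import env
from h import *
s=env.state();print(s['eef_pos'],go(s,(.5257,-.2605,.19),7.2))
```

```text
[0.45402965 0.19788336 0.18338059] (array([-46.39,   0.78,  -0.66]), array([-0. ,  0. ,  0.7]))
```

carry_out([
  [[-2.5,0,0,0,0,0,3.2],[-6.5,0.1,0,0,0,0,3.2],[-11,0.2,0,0,0,0,3.2],[-15.5,0.3,0,0,0,0,3.2],[-20,0.3,0,0,0,0,3.2],[-24.5,0.4,0,0,0,0.7,3.2],[-29,0.5,0,0,0,0.7,3.2],[-33.5,0.6,0,0,0,0.7,3.2],[-37.5,0.6,0,0,0,0.7,3.2],[-40,0.7,0,0,0,0.7,3.2]],
])

```text
clock: 27.5
eef_pos: [0.5161, -0.2008, 0.1821]
tool_rot: [[-0.122, 0.992, 0.0], [0.992, 0.122, -0.001], [-0.001, 0.0, -1.0]]
wrist_force: [-0.0, 0.0, -0.6]
opening: 0.0408
gripper_force: 61.0
```

carry_out([
  [[-3,0.1,0,0,0,0,3.2],[-5,0.1,0,0,0,0,3.2],[-6.4,0.1,0,0,0,0,3.2],[-6.4,0.1,0,0,0,0,3.2],[-6.4,0.1,3,0,0,0,3.2],[-6.4,0.1,6,0,0,0,3.2],[-6.4,0.1,8,0,0,0,3.2],[-6.4,0.1,8,0,0,0,3.2],[-6.4,0.1,8,0,0,0,3.2],[-6.4,0.1,8,0,0,0,3.2]],
])

```text
clock: 28.5
eef_pos: [0.5269, -0.2602, 0.1028]
tool_rot: [[-0.127, 0.992, 0.002], [0.992, 0.127, -0.001], [-0.001, 0.002, -1.0]]
wrist_force: [0.1, 0.6, -1.7]
opening: 0.0408
gripper_force: 61.0
```

Run:
```python
from station import env
from h import *
s=env.state();print(s['eef_pos'],go(s,(.5257,-.2605,.0215),7.2))
cv2.imwrite('pics/o2.png',env.camera('wrist')[:,:,::-1])
```

```text
[ 0.52687281 -0.26023295  0.10280012] (array([-0.  , -0.14,  8.13]), array([0.1, 0. , 0.1]))
```

View pics/o2.png

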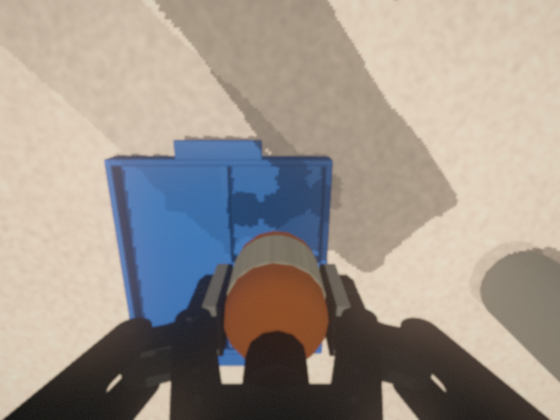

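The orange bottle hangs over the +y bay, with the tray's +y rim at row 160 and its x limits at columns 110 to 331. Lowering. (That was picture 12.)

carry_out([
  [[0,-0.1,1,0,0,0,3.2],[0,-0.1,2.5,0,0,0,3.2],[0,-0.1,4,0,0,0,3.2],[0,-0.1,5.5,0,0,0,3.2],[0,-0.1,6.8,0,0,0,3.2],[0,-0.1,7.5,0,0,0,3.2],[0,-0.1,7.9,0,0,0,3.2],[0,-0.1,8.1,0,0,0,3.2],[0,-0.1,8.1,0,0,0,3.2],[0,-0.1,8.1,0,0,0,3.2]],
])

```text
clock: 29.55
eef_pos: [0.5253, -0.2607, 0.0208]
tool_rot: [[-0.126, 0.992, 0.001], [0.992, 0.126, -0.0], [-0.001, 0.001, -1.0]]
wrist_force: [0.5, 0.8, -1.4]
opening: 0.0406
gripper_force: 61.2
```

carry_out([
  [[0,0,0.1,0,0,0,3.2],[0,0,0.2,0,0,0,3.2],[0,0,0.2,0,0,0,3.2],[0,0,0.2,0,0,0,5],[0,0,0.2,0,0,0,6.5],[0,0,0.2,0,0,0,6.5],[0,0,0.2,0,0,0,6.5],[0,0,-1,0,0,0,6.5],[0,0,-5,0,0,0,6.5],[0,0,-10,0,0,0,6.5]],
])

```text
clock: 30.55
eef_pos: [0.5234, -0.2599, 0.1205]
tool_rot: [[-0.126, 0.992, -0.004], [0.992, 0.126, 0.001], [0.002, -0.003, -1.0]]
wrist_force: [1.0, -0.2, 0.6]
opening: 0.0653
gripper_force: 0.0
```

Run:
```python
from station import env
from h import *
s=env.state();p=env.camera_params('top');im=env.camera('top')[:,:,::-1]
# brush from fresh top image: yellow mask, bright top; both bar and block
h=cv2.cvtColor(im,cv2.COLOR_BGR2HSV)
k=cv2.inRange(h,(20,120,60),(35,255,255));k[:200]=0;k[300:]=0;k[:,:120]=0;k[:,250:]=0
c=max(cv2.findContours(k,0,1)[0],key=cv2.contourArea);r=cv2.minAreaRect(c);print(r,cv2.contourArea(c))
pts=np.array([ray(p,q[0],.06)[:2]*1000 for q in c],np.float32);print(cv2.minAreaRect(pts))
print(s['eef_pos'],go(s,(.4455,.323,.2),11))
```

```text
((167.30801391601562, 261.9439697265625), (18.782970428466797, 46.241886138916016), 79.69515228271484) 705.0
((443.9781799316406, 319.30426025390625), (48.08247756958008, 117.09498596191406), 11.287256240844727)
[ 0.52339052 -0.25985388  0.1205156 ] (array([58.82, -0.42, -7.85]), array([-0.2, -0.1, -3.8]))
```

carry_out([
  [[0,0,-4,0,0,0,6.5],[3,0,-7.8,0,0,-1,6],[7.5,0,-7.8,0,0,-2,6],[12,0,-7.8,0,0,-3,6],[17,-0.1,-7.8,0,0,-3.8,6],[22,-0.1,-7.8,0,0,-3.8,6],[27,-0.2,-7.8,0,0,-3.8,6],[32,-0.2,-7.8,0,0,-3.8,6],[37,-0.3,-7.8,0,0,-3.8,6],[41,-0.3,-7.8,0,0,-3.8,6]],
])

```text
clock: 31.6
eef_pos: [0.4694, 0.1489, 0.1992]
tool_rot: [[-0.193, 0.981, 0.001], [0.981, 0.193, 0.001], [0.001, 0.001, -1.0]]
wrist_force: [0.8, 0.5, 0.6]
opening: 0.06
gripper_force: 0.0
```

Run:
```python
from station import env
from h import *
s=env.state();print(s['eef_pos'],go(s,(.445,.321,.12),11))
```

```text
[0.4693873  0.14887393 0.19917755] (array([17.35,  0.93,  7.94]), array([ 0.1, -0.1,  0.1]))
```

carry_out([
  [[4,0.2,0,0,0,0,6],[8,0.4,0,0,0,0,6],[12,0.6,0,0,0,0,6],[16,0.8,0,0,0,0,6],[17.3,0.9,2,0,0,0,6],[17.3,0.9,5,0,0,0,6],[17.3,0.9,7.9,0,0,0,6],[17.3,0.9,7.9,0,0,0,6],[17.3,0.9,7.9,0,0,0,6],[17.3,0.9,7.9,0,0,0,6]],
])

```text
clock: 32.6
eef_pos: [0.447, 0.3179, 0.1211]
tool_rot: [[-0.191, 0.982, 0.002], [0.982, 0.191, 0.002], [0.001, 0.002, -1.0]]
wrist_force: [0.9, -1.0, 0.2]
opening: 0.06
gripper_force: 0.0
```

Run:
```python
from station import env
from h import *
s=env.state();p=env.camera_params('wrist')
print(s['eef_pos'],go(s,(.445,.321,.05),11))
cv2.imwrite('pics/y1.png',env.camera('wrist')[:,:,::-1])
for t in(-.05,0,.05):
    a=np.radians(11);print(np.round(proj(p,(.445-t*np.sin(a),.321+t*np.cos(a),.08))))
```

```text
[0.44703101 0.31789271 0.12112998] (array([ 0.33, -0.16,  7.11]), array([ 0.1, -0.1,  0. ]))
[275. 310.]
[275. 238.]
[275. 153.]
```

View pics/y1.png

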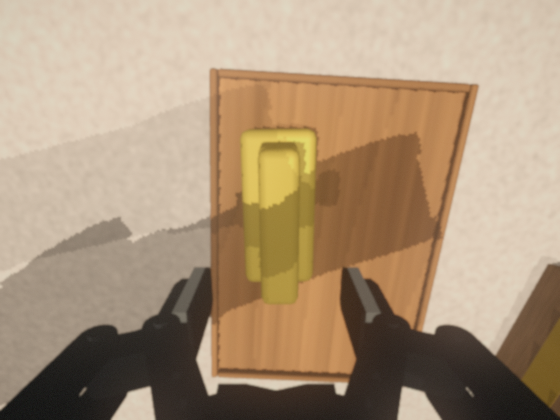

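The brush bar spans rows 145 to 303 at column 279, aligned with the fingers and about 4 mm farther to +y than I assumed. Going down on the bar.

carry_out([
  [[0.5,0,1,0,0,0,6],[0.5,0,2.5,0,0,0,6],[0.5,0,4,0,0,0,6],[0.5,0,5.5,0,0,0,6],[0.5,0,6.5,0,0,0,6],[0.5,0,7,0,0,0,6],[0.5,0,7,0,0,0,6],[0.5,0,7,0,0,0,6],[0.5,0,7,0,0,0,1.5],[0.5,0,7,0,0,0,1.5]],
])

```text
clock: 33.65
eef_pos: [0.4453, 0.3226, 0.0498]
tool_rot: [[-0.192, 0.981, 0.001], [0.981, 0.192, 0.001], [0.001, 0.001, -1.0]]
wrist_force: [0.3, 0.7, 0.2]
opening: 0.0316
gripper_force: 0.0
```

carry_out([
  [[0,0,0,0,0,0,1.5],[0,0,0,0,0,0,1.5],[0,0,0,0,0,0,1.5],[0,0,0,0,0,0,1.5],[0,0,0,0,0,0,1.5],[0,0,-1,0,0,0,1.5],[0,0,-4,0,0,0,1.5],[0,0,-8,0,0,0,1.5],[0,0,-12,0,0,0,1.5],[0,0,-15,0,0,0,1.5]],
])

```text
clock: 34.65
eef_pos: [0.4448, 0.3221, 0.2017]
tool_rot: [[-0.191, 0.982, 0.0], [0.982, 0.191, 0.0], [0.0, 0.001, -1.0]]
wrist_force: [0.9, 0.7, -1.8]
opening: 0.023
gripper_force: 59.9
```

Run:
```python
from station import env
from h import *
s=env.state();print(s['eef_pos'],go(s,(.4550,-.309,.2),7.2))
```

```text
[0.44479789 0.32209631 0.2016528 ] (array([-62.14, -11.07,   0.14]), array([ 0. , -0. ,  3.8]))
```

carry_out([
  [[-2.5,-0.4,0,0,0,0,1.5],[-6.5,-1.2,0,0,0,0.5,1.5],[-11,-2,0,0,0,1,1.5],[-15.5,-2.8,0,0,0,1.5,1.5],[-20,-3.6,0,0,0,2,1.5],[-24.5,-4.4,0,0,0,2.5,1.5],[-29,-5.2,0,0,0,3,1.5],[-33.5,-6,0,0,0,3.8,1.5],[-37.5,-6.7,0,0,0,3.8,1.5],[-40,-7.1,0,0,0,3.8,1.5]],
])

```text
clock: 35.65
eef_pos: [0.4505, -0.0871, 0.1995]
tool_rot: [[-0.123, 0.992, -0.001], [0.992, 0.123, -0.0], [-0.0, -0.001, -1.0]]
wrist_force: [-0.5, 0.4, -2.5]
opening: 0.0237
gripper_force: 59.9
```

Run:
```python
from station import env
from h import *
s=env.state();print(s['eef_pos'],go(s,(.4550,-.311,.12),7.2))
```

```text
[ 0.45051273 -0.08712428  0.19947477] (array([-22.27,  -2.29,   7.96]), array([-0.1,  0. , -0.2]))
```

carry_out([
  [[-4,-0.4,0,0,0,0,1.5],[-8,-0.8,0,0,0,0,1.5],[-12,-1.2,0,0,0,0,1.5],[-16,-1.6,0,0,0,0,1.5],[-20,-2,0,0,0,0,1.5],[-22.2,-2.3,0,0,0,0,1.5],[-22.2,-2.3,2,0,0,0,1.5],[-22.2,-2.3,5,0,0,0,1.5],[-22.2,-2.3,8,0,0,0,1.5],[-22.2,-2.3,8,0,0,0,1.5]],
])

```text
clock: 36.65
eef_pos: [0.4539, -0.3047, 0.116]
tool_rot: [[-0.126, 0.992, -0.007], [0.992, 0.126, 0.004], [0.005, -0.007, -1.0]]
wrist_force: [-0.2, 0.5, -2.4]
opening: 0.023
gripper_force: 59.8
```

Run:
```python
from station import env
from h import *
s=env.state();print(s['eef_pos'],go(s,(.4550,-.311,.0495),7.2))
cv2.imwrite('pics/y2.png',env.camera('wrist')[:,:,::-1])
```

```text
[ 0.45392916 -0.30467075  0.11595955] (array([-0.68,  0.07,  6.64]), array([-0.4, -0.3,  0.1]))
```

View pics/y2.png

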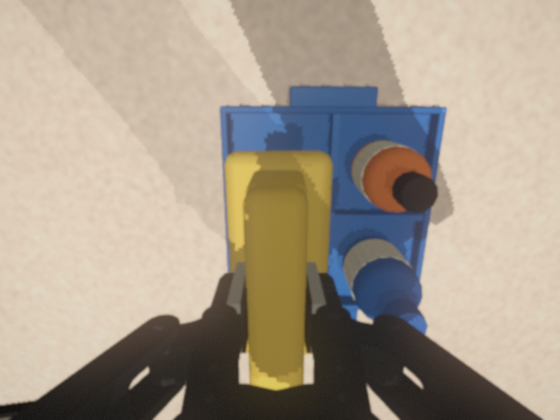

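The brush is above the long bay, and the orange and blue bottles stand upright in their bays. I have now used all 14 picture views, so later checks are numeric. Settling and lowering.

carry_out([
  [[0,0,0,0,0,0,1.5],[0,0,0,0,0,0,1.5],[0,0,0,0,0,0,1.5],[0,0,1,0,0,0,1.5],[0,0,2,0,0,0,1.5],[0,0,3,0,0,0,1.5],[0,0,3,0,0,0,1.5],[0,0,3,0,0,0,1.5],[0,0,3,0,0,0,1.5],[0,0,3,0,0,0,1.5]],
])

```text
clock: 37.7
eef_pos: [0.4572, -0.3072, 0.0896]
tool_rot: [[-0.126, 0.992, 0.001], [0.992, 0.126, -0.0], [-0.0, 0.001, -1.0]]
wrist_force: [0.6, 0.3, -1.3]
opening: 0.0233
gripper_force: 59.8
```

Run:
```python
from station import env
from h import *
s=env.state();print(s['eef_pos'],go(s,(.4550,-.311,.0495),7.2))
```

```text
[ 0.457225   -0.30721771  0.0896206 ] (array([-0.35, -0.27,  4.01]), array([0., 0., 0.]))
```

carry_out([
  [[-0.3,-0.2,0.5,0,0,0,1.5],[-0.3,-0.2,1.2,0,0,0,1.5],[-0.3,-0.2,2,0,0,0,1.5],[-0.3,-0.2,2.7,0,0,0,1.5],[-0.3,-0.2,3.3,0,0,0,1.5],[-0.3,-0.2,3.7,0,0,0,1.5],[-0.3,-0.2,3.9,0,0,0,1.5],[-0.3,-0.2,4,0,0,0,1.5],[-0.3,-0.2,4,0,0,0,1.5],[-0.3,-0.2,4,0,0,0,1.5]],
])

```text
clock: 38.7
eef_pos: [0.4556, -0.3103, 0.0495]
tool_rot: [[-0.126, 0.992, 0.0], [0.992, 0.126, -0.0], [-0.0, 0.0, -1.0]]
wrist_force: [0.6, -0.6, -2.3]
opening: 0.0233
gripper_force: 59.9
```

carry_out([
  [[0,0,0.1,0,0,0,1.5],[0,0,0.2,0,0,0,1.5],[0,0,0.2,0,0,0,1.5],[0,0,0.2,0,0,0,3.5],[0,0,0.2,0,0,0,4.5],[0,0,0.2,0,0,0,4.5],[0,0,0.2,0,0,0,4.5],[0,0,-1,0,0,0,4.5],[0,0,-5,0,0,0,4.5],[0,0,-10,0,0,0,4.5]],
])

```text
clock: 39.7
eef_pos: [0.4541, -0.3095, 0.1497]
tool_rot: [[-0.126, 0.992, -0.003], [0.992, 0.126, 0.001], [0.002, -0.003, -1.0]]
wrist_force: [1.8, -0.1, 0.1]
opening: 0.0449
gripper_force: 0.0
```

carry_out([
  [[0,0,-4,0,0,0,4.5],[0,0,-8,0,0,0,4.5],[4,0,-8,0,0,0,4.5],[8,0,-8,0,0,0,4.5],[12,0,-8,0,0,0,4.5],[16,0,-8,0,0,0,4.5],[20,0,-8,0,0,0,4.5],[24,0,-8,0,0,0,4.5],[28,0,-8,0,0,0,4.5],[32,0,-8,0,0,0,4.5]],
])

```text
clock: 40.7
eef_pos: [0.4146, 0.0085, 0.2301]
tool_rot: [[-0.125, 0.992, 0.001], [0.992, 0.125, 0.0], [0.0, 0.001, -1.0]]
wrist_force: [1.2, -0.4, -0.5]
opening: 0.0449
gripper_force: 0.0
```

carry_out([
  [[4,0,0,0,0,0,4.5],[8,0,0,0,0,0,4.5],[12,0,0,0,0,0,4.5],[16,0,0,0,0,0,4.5],[20,0,0,0,0,0,4.5],[24,0,0,0,0,0,4.5],[28,0,0,0,0,0,4.5],[28,0,0,0,0,0,4.5],[28,0,0,0,0,0,4.5],[28,0,0,0,0,0,4.5]],
])

```text
clock: 41.7
eef_pos: [0.3801, 0.2836, 0.2296]
tool_rot: [[-0.124, 0.992, 0.0], [0.992, 0.124, -0.001], [-0.001, 0.0, -1.0]]
wrist_force: [-0.8, -0.7, -0.3]
opening: 0.0454
gripper_force: 0.0
```

Run:
```python
from station import env
from h import *
p=env.camera_params('top');im=env.camera('top')[:,:,::-1];h=cv2.cvtColor(im,cv2.COLOR_BGR2HSV);print(env.state()['clock'],env.state()['eef_pos'])
H,S,V=cv2.split(h)
T={'b':((.4925,-.3035),7.2),'g':((.5611,-.0125),-5.4)}
def rep(n,m,box,z,t):
    x0,y0,x1,y1=box;k=np.zeros(m.shape,np.uint8);k[y0:y1,x0:x1]=m[y0:y1,x0:x1]*255
    c=max(cv2.findContours(k,0,1)[0],key=cv2.contourArea);u=cv2.minAreaRect(c)
    a=np.radians(T[t][1]);Rm=np.array([[np.cos(a),-np.sin(a)],[np.sin(a),np.cos(a)]])
    w=ray(p,u[0],z)[:2];print(n,np.round(u[0]),np.round(u[1]),np.round(1000*Rm.T@(w-T[t][0])))
B=(355,195,460,300);G=(255,170,342,265)
rep('brush',(H>20)&(H<35)&(S>120)&(V>50),B,.058,'b')
rep('orange',(H<12)&(S>150)&(V>50),B,.06,'b')
rep('green',(H>45)&(H<85)&(S>100),G,.07,'g')
rep('violet',(H>122)&(H<160)&(S>50),G,.07,'g')
# blue tray itself for reference
cv2.imwrite('pics/end.png',im)
```

```text
41.75 [0.38015854 0.28345758 0.22953239]
brush [416. 261.] [ 8. 38.] [-37.  -6.]
orange [394. 235.] [15. 15.] [35. 42.]
green [283. 203.] [16. 15.] [35. 42.]
violet [314. 206.] [16. 15.] [ 36. -39.]
```

Run:
```python
from station import env
from h import *
p=env.camera_params('top');im=cv2.imread('pics/end.png');h=cv2.cvtColor(im,cv2.COLOR_BGR2HSV);H,S,V=cv2.split(h)
q=im.astype(int)
m=(q[:,:,2]>q[:,:,0]+12)&(S>110);k=np.zeros(m.shape,np.uint8);k[235:290,378:440]=m[235:290,378:440]*255
for c in cv2.findContours(k,0,1)[0]:
    if cv2.contourArea(c)>20:print(cv2.minAreaRect(c),cv2.contourArea(c),h[int(c[:,0,1].mean()),int(c[:,0,0].mean())])
a=np.radians(7.2);Rm=np.array([[np.cos(a),-np.sin(a)],[np.sin(a),np.cos(a)]])
for n,b,z in[('bar',(-.0365,0),.078),('block',(-.0365,0),.037),('det cap',(.0395,-.0395),.096),('det mid',(.0395,-.0395),.06)]:
    print(n,np.round(proj(p,(*(Rm@b+(.4925,-.3035)),z))))
print(h[252:272:2,412].tolist())
# yellowish grid of brush and blue-bottle region hue/val differs
for r in range(238,285,2):print(r,''.join('Y' if 15<H[r,c]<40 and S[r,c]>60 else ('b' if 100<H[r,c]<130 and S[r,c]>100 else '.') for c in range(368,448)))
print('det V');[print(r,' '.join(f'{V[r,c]:3d}' for c in range(408,436,2))) for r in range(216,244,2)]
```

```text
((411.94195556640625, 261.5068359375), (19.804590225219727, 45.918609619140625), 83.2901611328125) 822.0 [ 24 176 129]
((393.5, 238.5), (7.0, 15.0), 90.0) 72.0 [  9 193 102]
bar [416. 261.]
block [412. 262.]
det cap [429. 228.]
det mid [425. 230.]
[[18, 180, 109], [19, 182, 94], [19, 162, 66], [24, 175, 130], [24, 173, 130], [25, 172, 129], [22, 177, 130], [19, 178, 102], [25, 169, 133], [22, 179, 131]]
238 .......bbbbbbbb.YY................bb.bbbbbbbb.YYY...bbbbbbbbbbbbbb.bbbbbbb.YYY..
240 Y......bbbbbbbbb.YYY.............bbb.bbbbbbbbbb..YYY.Y.....bbbbbbb.bbbbbbb.Y.Y.Y
242 ...bbbbbbbbbbbbbb..YYYY.......bbbbbb.bbbbbbbbbbbbbbbbbbbbbbbbbbbbb..bbbbbb.Y....
244 Y..bbbbbbbbbbbbbbbbbb.....bbbbbbbbbbb.bbbbbbbbbbbbbbbbbbbbbbbbbbbbbbbbbbbbb.YYY.
246 Y.Ybbbbbbbbbbbbbbbbbbbbbbbbbbbbbbbbbb.bbbbbbbbbbbbbbbbbbbbbbbbbbbbb.bbbbbbb.YY..
248 ....bbbbbbbbbbbbbbbbbbbbbbbbbbbbbbbbbbbbbbbbbbbbbbbbbbbbbbbbbbbbbbb..bbbbbb...YY
250 .YY.bbbbbbbbbbbbbbbbbbbbbbbbbbbbbbbbbbbbbbbbbbbbbbbbbb...YYYYYYYbbbb.bbbbbb.YYYY
252 YYYYbbbbbbbbbbbbbbbbbbbbbbbbbbbbbbbbb...YYYYYYYYYYYYYYYYYYYYYYYY.bbb.bbbbbbb.Y.Y
254 .Y..bbbbb
[... 1492 characters left out ...]
  39  38  52  56  66  81  83  43  72 124
222  81  85  86  89  91  55  85  62  62  76  89  50  36  93
224  86  89  63  51  51  47  45  54  52  53  49  57  23  82
226  89  89  51  41  35  44  56  45  33  81  85  83  39  81
228  90  59  44  49  37  55  56  36  38  91  85  86  82  83
230  88  49  47  59  42  53  57  37  26  91  86  88  90  89
232  87  49  47  65  37  57  58  51  26  70  92  93  53  91
234  87  47  45  47  33  55  59  58  55  47  47  59  59  47
236  87  69  35  51  38  41  59  59  60  62  64  59  85  27
238  85  77  45  51  51  44  36  53  59  60  54  66  90  26
240  87  88  71  72  43  55  52  63  36  78  85  84  87  24
242  88  87  87  74  70  70  71  70  87  89  86  83  86  40
```

```bash
python3 -c "
from station import env
print(env.hand_in())"
```

```text
the job is handed in; nothing more can be done
None
```

I placed all five goods upright in their bays and handed the job in at about 42 s; the hand-in gave no verdict. The last images put them within tolerance, except the detergent, which I judged from its placement and an earlier upright view.

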